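# Find the full tins and lay them in the serving cradle

### The arm

A 7-joint arm with a two-finger parallel gripper is mounted at the origin on a cart in front of the work surface, level with it; the furniture and walls round the work are solid. World frame = base frame: x ahead of the robot, y to its left, z up, the work surface at z = 0. Lengths are in mm, angles in degrees, forces in N, time in s.
With the tool pointing down it reaches from about 400 to 875 mm from the base axis. Payload 6.5 kg.
Tool frame: the origin (TCP) lies at the very end of the fingers, on their centre line; the grasp point (between the pads) lies 19 mm behind it (manip.pinch_z is the z of the grasp point in the tool frame, in mm); z points along the fingers, y is the direction in which the jaws open and shut (so a half turn about z gives the same grasp; the last joint's range is limited). The gripper opens to 85 mm and grips with 20 to 120 N. Pads are 22 mm wide; open, the fingers measure 114 mm over their backs; the gripper's body (76 mm by 85 mm) begins 54 mm behind the grasp point. The pads swing forward as they close: fully open they stand 13 mm farther back than shut.
Start: joints at [-77.934, 30.733, -0.252, 88.115, 0.149, 61.152, -4.079], TCP at [177.627, 625.251, 231.29] pointing down, gripper open.
Joint ranges: [-154.64, 154.64], [-21.42, 123.67], [-72.66, 72.17], [13.99, 137.28], [-74.86, 254.86], [10.95, 109.41], [-158.01, 158.01]. Speed limits (degrees/s): [136.94, 136.94, 180, 180, 180, 180, 180].

### API

Orientations are given as a 3x3 rotation matrix whose columns are the frame's x, y, z axes.
In Python, from plant import status, get_image, ticket, manip gives the robot as it stands.
- The arm moves only by the shell command python3 -m jog 'ROWS' [FORCE]. ROWS is JSON, a list of rows, each an object with "gripper": the finger opening in m, from 0 to 0.0854; "travel": the shift along the tool's x, y, z in m, a list of three; "turn": the turn about the tool's z in rad. In form: [{"gripper": gripper, "travel": [x, y, z], "turn": turn}, ...]. A call has exactly 10 rows; each row is the pose to reach, as a shift and turn from the pose commanded when the call began, along the tool's axes at that moment; what a row does not reach only later rows make up. A row lasts 1/10 s, in which the tool goes at most 50 mm and 8.59 degrees, less where a joint would pass 70% of its speed; a pose out of reach is approached as far as the arm can. A call with a gripper value outside its range is refused whole. The fingers move at their own pace and stop on an object; FORCE is the grip in N (left out, the last holds). Time passes only in rows, so rows that repeat a pose let the fingers close, or fill a call up. It gives the time, the measured TCP pose, the force and the opening at its end, in the units of the state.
- status.get_obs(): the state, without advancing time (a new reading comes with each control period).
- get_image(name): name is "scene" or "top" or "wrist"; returns a dict with "img" (384x512x3 uint8, red, green, blue), "z_map" (384x512 float32, mm along the optical axis (not along the pixel's ray), 0 where there is no reading), "vfov" (degrees; the focal length in pixels is half the picture's height over the tangent of half this angle, whatever the lens; pixels are square), "cx", "cy" (the principal point, pixels), "view" (4x4, takes a point from world to camera coordinates). Camera axes: x right, y up, looking along -z (the intrinsics and any distortion apply to the point x, -y, -z); pixel columns grow to the right and rows downward; lengths in mm; the calibration is good to about 2 mm. A picture is of the moment at which its call begins.
- ticket.finish_job(): hands the job in, once; it reports no verdict.
The state is a dict: "time_s": time; "joint_pos": joint angles; "dq": joint speeds; "joint_efforts": joint torques, N m; "tcp_pos": TCP position; "eef_rot": TCP orientation; "force": force on the tool from outside, world axes, zero at the start; "wrist_torque": the same for the moment, N m; "width": finger opening in mm.
Only numpy, scipy, OpenCV 4.12 (cv2) and the standard library are available. Lean on these libraries where they do the work, as an engineer would, in place of code of your own. Each camera call takes 0.05 s, during which the arm holds its last target.

### The job

Two of the four look-alike steel tins are full and two are empty: lift them to feel which are heavy, and lay the two full ones in the sloping cradle, one in each trough, lids up towards you and each down against the foot board. Leave the empty tins standing upright on the table, knock no tin over, and leave the other things on the table where they are.

Things in the scene. Friction and masses are not known exactly. Their poses are not given: they have to be found in the camera images.
- tin_1_mid (a point): closed steel tin with a flush, fixed wooden lid, 56 mm in diameter, 100 mm tall, upright on the table at the start; all four look alike. This point is its centre, on the axis, 50 mm above its underside; z runs along its axis to the lid. A full one weighs 0.42 to 0.50 kg in all, an empty one 0.13 kg, which cannot be seen; the contents lie in its lower half
- tin_2_mid (a point): closed steel tin with a flush, fixed wooden lid, 56 mm in diameter, 100 mm tall, upright on the table at the start; all four look alike. This point is its centre, on the axis, 50 mm above its underside; z runs along its axis to the lid. A full one weighs 0.42 to 0.50 kg in all, an empty one 0.13 kg, which cannot be seen; the contents lie in its lower half
- tin_3_mid (a point): closed steel tin with a flush, fixed wooden lid, 56 mm in diameter, 100 mm tall, upright on the table at the start; all four look alike. This point is its centre, on the axis, 50 mm above its underside; z runs along its axis to the lid. A full one weighs 0.42 to 0.50 kg in all, an empty one 0.13 kg, which cannot be seen; the contents lie in its lower half
- tin_4_mid (a point): closed steel tin with a flush, fixed wooden lid, 56 mm in diameter, 100 mm tall, upright on the table at the start; all four look alike. This point is its centre, on the axis, 50 mm above its underside; z runs along its axis to the lid. A full one weighs 0.42 to 0.50 kg in all, an empty one 0.13 kg, which cannot be seen; the contents lie in its lower half
- cradle: fixed wooden stand on the white board, base 105 x 270 mm, 170 mm tall, with two sloping troughs 110 mm apart, each of two steel rods 64 mm long, in which tins lie back at 45 degrees, underside on the foot board at the low end away from the robot, lid end up towards the robot, 36 mm past the rods. Origin: centre of its underside; z up, x level, away from the robot across the stand, y to its left
- cradle_left (a point): left trough (+y side) of the cradle. Point where the centre of a tin lies when home in it. In the cradle's axes a lying tin points, from underside to lid, along (-0.707, 0, 0.707), and the bed's outward normal is (0.707, 0, 0.707): the two rods lie below the tin on the opposite side to that normal
- cradle_right (a point): right trough (-y side) of the cradle. Point where the centre of a tin lies when home in it. In the cradle's axes a lying tin points, from underside to lid, along (-0.707, 0, 0.707), and the bed's outward normal is (0.707, 0, 0.707): the two rods lie below the tin on the opposite side to that normal
- salt_shaker: bystander: glass shaker with a grey cap, 44 mm across, 90 mm tall; origin at the centre of its underside
- pepper_shaker: bystander: glass shaker with a grey cap, 44 mm across, 90 mm tall; origin at the centre of its underside
- sugar_caddy: bystander: small black open box with paper sachets, 52 x 66 x 71 mm; origin at the centre of its underside
- honey_jar: bystander: glass jar with a dark lid, 65 mm across, 86 mm tall; origin at the centre of its underside
- left_mug: bystander: blue and white mug, 78 mm across (112 mm with handle), 92 mm tall; origin at the centre of its underside
- glass_1: bystander: drinking glass, 81 mm across, 93 mm tall; origin at the centre of its underside

How it is judged:
By the outcome, as a careful person would: the job done as asked, in the order asked, and still so for the second after the job is handed in, with the robot touching nothing.
It also fails if it takes over 72 s, if anything falls off the work surface, if the arm or the gripper's body presses on something with over 40 N, if the wrist force passes 120 N, or if a joint passes its speed limit or range.

## Working session

There is one attempt and no reset: what is moved stays moved. The work goes in short steps, Python scripts to look and compute and a shell command to move; the robot and the scene stay as the last step left them, time stands still between calls to the robot, and variables do not carry over. Pictures are saved under pics/ and viewed, and the job is handed in when it is done.

```bash
ls; mkdir -p pics; python3 - <<'E'
from plant import status,get_image,manip
import cv2,numpy as np
o=status.get_obs()
for k,v in o.items(): print(k,np.round(v,3).tolist())
print([a for a in dir(manip) if a[0]!='_'], manip.pinch_z)
for n in ["scene","top","wrist"]:
    d=get_image(n); cv2.imwrite(f"pics/{n}0.png",d["img"][:,:,::-1]); np.savez(f"pics/{n}0.npz",**d)
    print(n,d["vfov"],d["cx"],d["cy"],np.round(d["view"],3).tolist(),[k for k in d])
E
```

```text
pics
time_s 0.0
joint_pos [-77.935, 30.781, -0.256, 88.172, 0.149, 61.15, -4.077]
dq [0.028, 0.061, -0.05, -0.053, -0.019, -0.001, 0.002]
joint_efforts [-0.0, -58.339, 1.048, -25.911, 0.012, 0.009, -0.0]
tcp_pos [177.44, 624.644, 230.365]
eef_rot [[-0.962, 0.273, -0.0], [0.273, 0.962, -0.002], [-0.0, -0.002, -1.0]]
force [0.185, 0.639, -0.15]
wrist_torque [-0.012, -0.011, -0.038]
width 85.501
['IKError', 'pinch_z'] -18.700000000000003
scene 56.47885701248783 261.0241857357386 187.69290018559056 [[0.578, -0.816, 0.017, -358.634], [0.426, 0.32, 0.846, -311.198], [-0.696, -0.481, 0.533, -924.926], [0.0, 0.0, 0.0, 1.0]] ['img', 'z_map', 'vfov', 'cx', 'cy', 'view']
top 53.47172709847209 255.41230579427685 190.8603232639348 [[0.009, -1.0, -0.016, -49.079], [0.996, 0.008, 0.089, -509.817], [-0.089, -0.017, 0.996, -1158.922], [0.0, 0.0, 0.0, 1.0]] ['img', 'z_map', 'vfov', 'cx', 'cy', 'view']
wrist 69.29842179340136 261.6587090067566 190.78053437807446 [[0.272, 0.962, -0.003, -649.243], [-0.912, 0.257, -0.32, 43.059], [-0.307, 0.089, 0.948, -380.782], [0.0, 0.0, 0.0, 1.0]] ['img', 'z_map', 'vfov', 'cx', 'cy', 'view']
```

View pics/scene0.png

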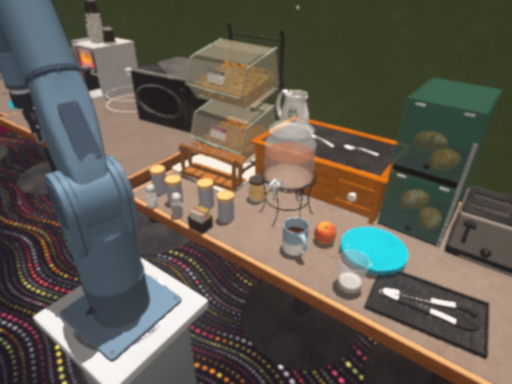

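View pics/top0.png

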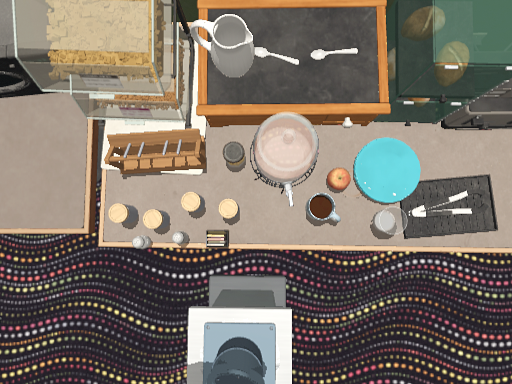

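View pics/wrist0.png

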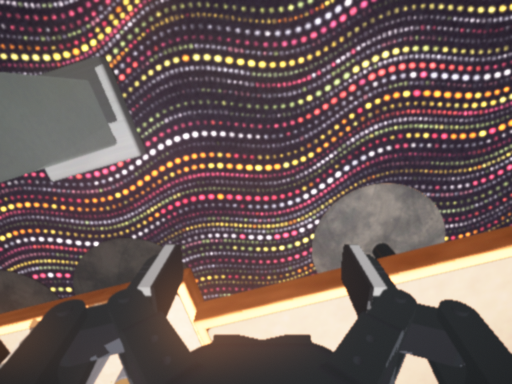

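```bash
cat > h.py <<'E'
import numpy as np,cv2
def load(n): return dict(np.load(f"pics/{n}.npz"))
def K(d): return d["img"].shape[0]/2/np.tan(np.radians(float(d["vfov"]))/2)
def pts(d):
    f=K(d);H,W=d["z_map"].shape;u,v=np.meshgrid(np.arange(W),np.arange(H));z=d["z_map"].astype(float)
    p=np.stack([(u-d["cx"])/f*z,-(v-d["cy"])/f*z,-z],-1)
    R=d["view"][:3,:3];t=d["view"][:3,3]
    w=(p-t)@R; w[z==0]=np.nan; return w
def ray(d,u,v,h):
    f=K(d);R=d["view"][:3,:3];t=d["view"][:3,3];c=-R.T@t
    r=R.T@np.array([(u-d["cx"])/f,-(v-d["cy"])/f,-1]); return c+r*(h-c[2])/r[2]
def proj(d,p):
    f=K(d);q=d["view"][:3,:3]@np.array(p)+d["view"][:3,3]; return d["cx"]+f*q[0]/-q[2], d["cy"]-f*q[1]/-q[2]
E
python3 - <<'E'
from h import *
d=load("top0");w=pts(d);img=d["img"]
print("table z",np.nanmedian(w[180:200,110:200,2]),np.nanmedian(w[225:232,330:360,2]))
hsv=cv2.cvtColor(img,cv2.COLOR_RGB2HSV)
m=cv2.inRange(hsv,(8,60,150),(28,170,255));m[:185]=0;m[230:]=0;m[:,245:]=0
n,l,s,c=cv2.connectedComponentsWithStats(m)
for i in range(1,n):
    if s[i,4]>60:
        p=w[l==i]; print("tin",c[i],s[i],ray(d,*c[i],100).round(1),np.nanmedian(p,0).round(1))
for nm,(u,v) in dict(salt=(140,242),pep=(179,238),cad=(216,239),honey=(234,155)).items():
    print(nm,np.nanmedian(w[v-3:v+4,u-3:u+4].reshape(-1,3),0).round(1))
cv2.imwrite("pics/topcrop.png",cv2.resize(img[110:260,85:265,::-1],None,fx=4.4,fy=4,interpolation=cv2.INTER_CUBIC)[:600,:800])
s=load("scene0");cv2.imwrite("pics/scenecrop.png",cv2.resize(s["img"][125:245,125:285,::-1],None,fx=5,fy=5,interpolation=cv2.INTER_CUBIC)[:600,:800])
E
```

```text
table z 0.9322999386648432 -0.3649549554571525
tin [ 67.74314214 216.03241895] [  0 185  91  45 401] [425.8 497.6 100. ] [406.3 474.5  45.2]
tin [102.1039604  206.88118812] [ 99 185   7  45 202] [453.2 398.5 100. ] [4.572e+02 4.405e+02 2.000e-01]
tin [190.25081433 201.16286645] [181 192  19  20 307] [471.9 142.3 100. ] [472.5 143.3  98.2]
tin [227.65806452 208.02580645] [218 198  20  21 310] [452.9  33.5 100. ] [453.2  33.1  98.1]
tin [117.45631068 212.65695793] [108 203  20  20 309] [436.8 353.  100. ] [436.1 354.8  98.2]
tin [152.06472492 218.55987055] [143 209  19  20 309] [420.7 251.7 100. ] [419.6 252.8  98.2]
salt [352.6 288.8  85.2]
pep [365.2 174.7  87. ]
cad [362.8  72.1  65. ]
honey [610.6  18.5  85.8]
```

View pics/topcrop.png

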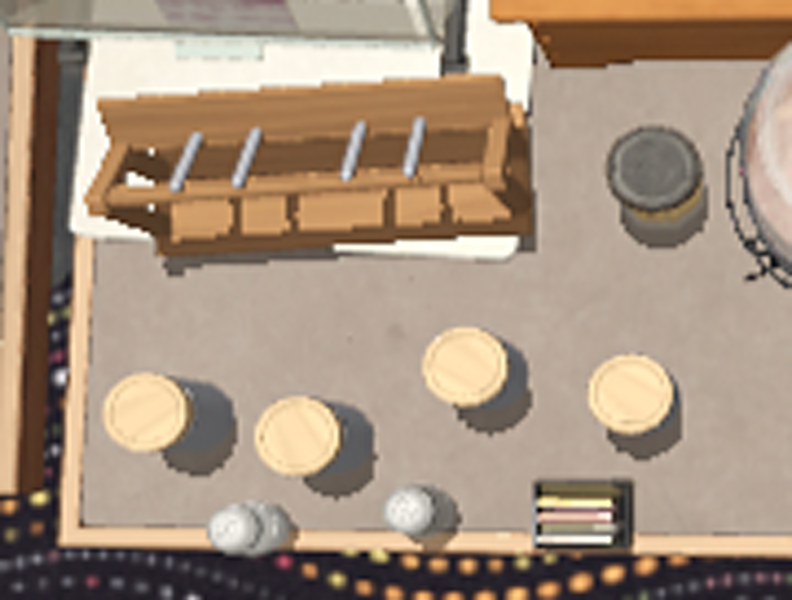

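View pics/scenecrop.png

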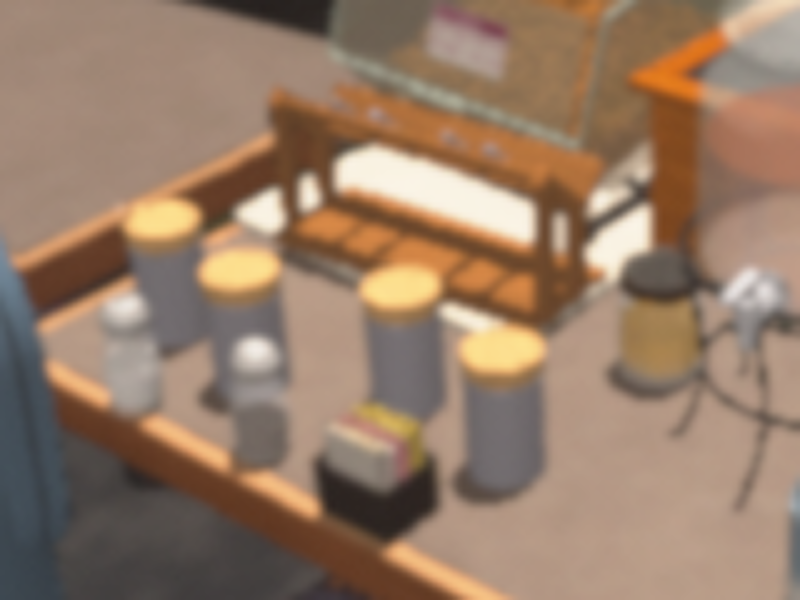

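```bash
python3 - <<'E'
from h import *
d=load("top0");w=pts(d);img=d["img"]
np.set_printoptions(suppress=True)
hsv=cv2.cvtColor(img,cv2.COLOR_RGB2HSV)
m=cv2.inRange(hsv,(0,0,120),(180,50,255));M=np.zeros_like(m);M[139:159,120:185]=m[139:159,120:185]
n,l,s,c=cv2.connectedComponentsWithStats(M)
for i in range(1,n):
    if s[i,4]>8:
        p=w[l==i]; print(s[i],c[i].round(1)); 
        q=p[(p[:,2]>40)]
        if len(q)<6: continue
        q0=q.mean(0);u,ss,vt=np.linalg.svd(q-q0); print(len(q),q0.round(1),vt[0].round(3),ss.round(1), q[q[:,0].argmin()].round(1),q[q[:,0].argmax()].round(1))
# beam/back board points
for nm,(u0,u1,v0,v1) in dict(cradle=(105,207,128,175)).items():
    for v in range(v0,v1,2):
        print(v,[tuple(w[v,u].round(0).astype(int)) if np.isfinite(w[v,u,0]) else None for u in (115,134,154,172,190,200)])
E
```

```text
[177 139   5  15  37] [178.7 146.1]
37 [628.3 174.2 126.4] [-0.715 -0.047  0.697] [124.8  12.3   9.7] [604.2 174.2 146. ] [654.3 176.6 101.6]
[162 140   6  15  39] [164.7 147.4]
39 [623.8 214.2 127.8] [-0.721 -0.044  0.692] [128.3  14.6  10.5] [600.6 212.8 148.9] [651.3 215.  100.9]
[124 143   7  15  40] [126.7 150. ]
39 [616.1 323.4 126.6] [-0.706 -0.063  0.706] [132.   12.1  10.1] [592.2 321.2 144.5] [642.  324.4  99.6]
[138 142   6  15  38] [140.5 149. ]
38 [618.9 283.6 127.5] [-0.723 -0.058  0.688] [126.1  12.   10.2] [595. 284. 146.] [644.8 285.5 101.5]
128 [(np.int64(710), np.int64(407), np.int64(9)), (np.int64(710), np.int64(346), np.int64(9)), (np.int64(710), np.int64(281), np.int64(10)), (np.int64(709), np.int64(222), np.int64(15)), (np.int64(682), np.int64(144), np.int64(122)), (np.int64(712), np.int64(134), np.int64(8))]
130 [(np.int64(702), np.int64(404), np.int64(14)), (np.int64(703), np.int64(344), np.int64(13)), (np.int64(703), np.int64(279), np.int64(15)), (np.int64(677), np.int64(197), np.int64(116)), (np.int64(676), np.int64(144), np.int64(121)), (np.int64(705), np.
[... 5543 characters left out ...]
64(22)), (np.int64(574), np.int64(217), np.int64(20)), (np.int64(575), np.int64(161), np.int64(17)), (np.int64(576), np.int64(130), np.int64(13))]
172 [(np.int64(569), np.int64(405), np.int64(-1)), (np.int64(567), np.int64(336), np.int64(21)), (np.int64(570), np.int64(279), np.int64(0)), (np.int64(568), np.int64(218), np.int64(15)), (np.int64(569), np.int64(162), np.int64(10)), (np.int64(570), np.int64(131), np.int64(9))]
174 [(np.int64(563), np.int64(404), np.int64(1)), (np.int64(563), np.int64(343), np.int64(0)), (np.int64(564), np.int64(279), np.int64(1)), (np.int64(563), np.int64(220), np.int64(6)), (np.int64(564), np.int64(164), np.int64(1)), (np.int64(564), np.int64(131), np.int64(7))]
```

```bash
python3 - <<'E'
from h import *
for n in("top0","scene0"):
    d=load(n);w=pts(d).reshape(-1,3);w=w[np.isfinite(w[:,0])]
    for y0 in range(0,500,50):
        for x0 in range(480,800,40):
            q=w[(w[:,1]>=y0)&(w[:,1]<y0+50)&(w[:,0]>=x0)&(w[:,0]<x0+40)]
            print(int(np.percentile(q[:,2],99)) if len(q)>4 else -1,end=' ')
        print(n,y0)
    q=w[(w[:,1]>385)&(w[:,1]<480)&(w[:,0]>380)&(w[:,0]<560)&(w[:,2]<200)]
    h=[ (y,int(np.percentile(q[(q[:,1]>=y)&(q[:,1]<y+8),2],95))) for y in range(385,470,8) if ((q[:,1]>=y)&(q[:,1]<y+8)).sum()>3];print(h)
E
```

```text
5 5 88 90 89 187 187 255 top0 0
6 5 5 87 5 187 188 187 top0 50
101 5 141 145 122 186 188 188 top0 100
101 5 141 147 122 404 449 459 top0 150
5 5 142 147 122 401 450 460 top0 200
5 6 144 143 123 403 450 459 top0 250
5 6 144 142 124 398 439 459 top0 300
5 6 146 130 123 382 439 459 top0 350
5 5 15 14 14 378 439 458 top0 400
50 49 49 50 50 112 440 449 top0 450
[(385, 5), (393, 3), (401, 4), (409, 3), (417, 4), (425, 4), (433, 4), (441, 3), (457, 46), (465, 49)]
5 6 89 90 89 184 3 -261 scene0 0
-556 3 4 5 5 188 188 189 scene0 50
102 3 140 145 121 187 187 188 scene0 100
102 4 143 146 124 401 441 460 scene0 150
5 3 144 146 123 401 440 460 scene0 200
7 5 146 137 123 405 439 460 scene0 250
3 5 144 140 124 397 438 459 scene0 300
-1 -1 144 113 123 383 439 459 scene0 350
-1 5 15 16 14 380 438 459 scene0 400
50 50 49 49 48 194 335 441 scene0 450
[(385, 3), (393, 4), (401, 4), (409, 5), (417, 4), (425, 5), (433, 4), (441, 3), (449, 44), (457, 46), (465, 49)]
```

```bash
python3 - <<'E'
from h import *
for n in("top0","scene0"):
    d=load(n);w=pts(d).reshape(-1,3);w=w[np.isfinite(w[:,0])]
    for y0 in range(120,420,40):
        q=w[(w[:,1]>=y0)&(w[:,1]<y0+40)&(w[:,2]>140)&(w[:,0]>640)&(w[:,0]<900)]
        print(n,y0,len(q),[ (z,int(q[(q[:,2]>=z)&(q[:,2]<z+40),0].min())) for z in range(140,480,40) if ((q[:,2]>=z)&(q[:,2]<z+40)).sum()>2])
    for c in ((626,184),):
        for y0 in (184,204,293,313):
            q=w[(abs(w[:,1]-y0-0)<4)&(w[:,0]>585)&(w[:,0]<660)&(w[:,2]>80)]
print(0)
s=load("scene0");w=pts(s);img=s["img"]
c=cv2.resize(img[135:185,175:250,::-1],None,fx=10,fy=10,interpolation=cv2.INTER_CUBIC);cv2.imwrite("pics/cr.png",c)
E
```

```text
top0 120 224 [(220, 799), (260, 768), (300, 879), (420, 813), (460, 824)]
top0 160 3664 [(140, 708), (180, 721), (220, 755), (260, 740), (300, 704), (340, 701), (380, 711), (420, 724), (460, 778)]
top0 200 2039 [(140, 710), (180, 722), (220, 778), (260, 757), (300, 775), (340, 702), (380, 712), (420, 724), (460, 792)]
top0 240 2000 [(140, 708), (180, 721), (300, 778), (340, 702), (380, 710), (420, 726), (460, 794)]
top0 280 2017 [(140, 711), (180, 721), (300, 696), (340, 694), (380, 711), (420, 727), (460, 799)]
top0 320 1987 [(140, 712), (180, 723), (300, 698), (340, 697), (380, 713), (420, 729), (460, 797)]
top0 360 1889 [(140, 715), (180, 726), (340, 708), (380, 717), (420, 729), (460, 797)]
top0 400 1840 [(140, 716), (180, 729), (300, 784), (340, 709), (380, 720), (420, 731), (460, 795)]
scene0 120 229 [(140, 724), (180, 769), (220, 800), (260, 768), (300, 795), (340, 788), (380, 727), (420, 732), (460, 819)]
scene0 160 2192 [(140, 708), (180, 720), (220, 759), (260, 737), (300, 705), (340, 700), (380, 710), (420, 722), (460, 786)]
scene0 200 742 [(140, 708), (180, 720), (220, 759), (260, 740), (300, 707), (340, 699), (380, 708), (420, 721), (460, 791)]
scene0 240 721 [(140, 707), (180, 719), (220, 758), (260, 741), (300, 707), (340, 700), (380, 711), (420, 725), (460, 794)]
scene0 280 660 [(140, 710), (180, 720), (220, 756), (260, 741), (300, 710), (340, 694), (380, 712), (420, 725), (460, 794)]
scene0 320 609 [(140, 711), (180, 719), (220, 761), (260, 743), (300, 712), (340, 698), (380, 712), (420, 727), (460, 796)]
scene0 360 595 [(140, 714), (180, 727), (220, 763), (260, 743), (300, 712), (340, 707), (380, 714), (420, 727), (460, 796)]
scene0 400 576 [(140, 716), (180, 727), (220, 765), (260, 743), (300, 711), (340, 708), (380, 717), (420, 728), (460, 795)]
0
```

View pics/cr.png

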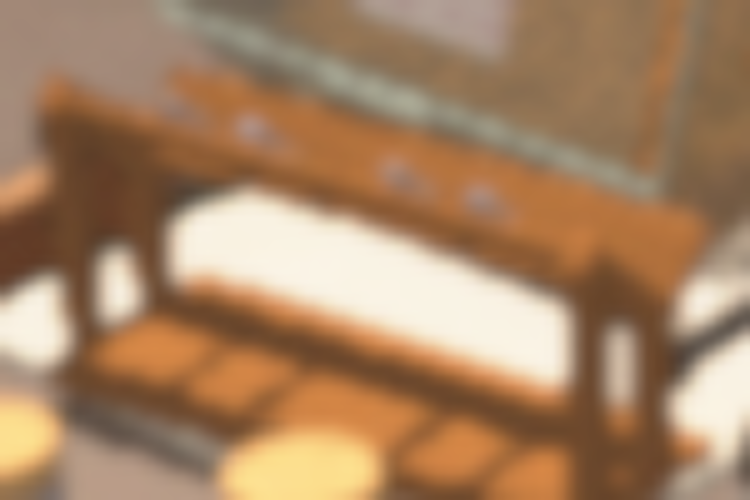

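```bash
python3 -m jog '[{"gripper":0.0854,"travel":[-0.02,-0.012,0],"turn":-0.03},{"gripper":0.0854,"travel":[-0.055,-0.033,0],"turn":-0.10},{"gripper":0.0854,"travel":[-0.095,-0.056,0],"turn":-0.2},{"gripper":0.0854,"travel":[-0.137,-0.081,0],"turn":-0.3},{"gripper":0.0854,"travel":[-0.179,-0.106,0.01],"turn":-0.353},{"gripper":0.0854,"travel":[-0.221,-0.131,0.02],"turn":-0.353},{"gripper":0.0854,"travel":[-0.263,-0.155,0.04],"turn":-0.353},{"gripper":0.0854,"travel":[-0.300,-0.176,0.06],"turn":-0.353},{"gripper":0.0854,"travel":[-0.318,-0.187,0.07],"turn":-0.353},{"gripper":0.0854,"travel":[-0.323,-0.190,0.07],"turn":-0.353}]' 25
python3 - <<'E'
from plant import status,get_image
import numpy as np,cv2
o=status.get_obs();print({k:np.round(o[k],2).tolist() for k in("time_s","joint_pos","tcp_pos","eef_rot","force")})
d=get_image("wrist");cv2.imwrite("pics/w1.png",d["img"][:,:,::-1]);np.savez("pics/w1.npz",**d)
E
```

```text
time_s: 1.15
tcp_pos: [437.8, 350.3, 159.6]
eef_rot: [[-0.997, -0.071, -0.002], [-0.071, 0.997, -0.004], [0.002, -0.004, -1.0]]
force: [1.1, -0.1, -0.2]
width: 85.3
{'time_s': 1.15, 'joint_pos': [-43.32, 27.3, 0.01, 105.23, 0.12, 47.67, 50.68], 'tcp_pos': [437.81, 350.26, 159.62], 'eef_rot': [[-1.0, -0.07, -0.0], [-0.07, 1.0, -0.0], [0.0, -0.0, -1.0]], 'force': [1.11, -0.09, -0.23]}
```

View pics/w1.png

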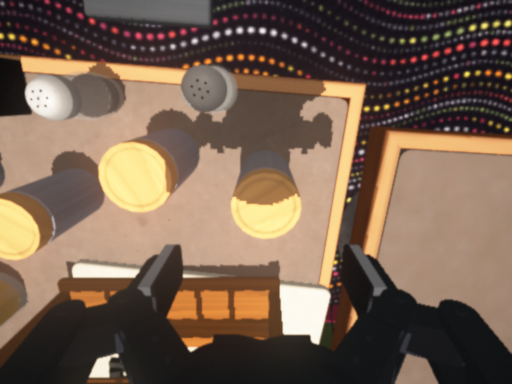

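```bash
python3 - <<'E'
from h import *
d=load("w1");w=pts(d)
m=(np.abs(w[...,2]-99)<5).astype(np.uint8)
n,l,s,c=cv2.connectedComponentsWithStats(m)
for i in range(1,n):
    if s[i,4]>800:
        cs,_=cv2.findContours((l==i).astype(np.uint8),0,2);q=w[l==i]
        (u,v),r=cv2.minEnclosingCircle(cs[0]); print(s[i],np.round((u,v,r),1),ray(d,u,v,100).round(1), ((q.min(0)+q.max(0))/2).round(1),(q.max(0)-q.min(0)).round(1))
E
```

```text
[  99  140   75   72 4107] [135.5 175.1  38.5] [418.9 253.3 100. ] [421.  252.2  97.4] [55.4 55.5  6.8]
[ 231  171   70   67 3661] [265.4 204.5  35. ] [435.4 352.9 100. ] [437.2 353.   97.4] [55.2 55.1  6.7]
[   0  195   45   64 2200] [ 13.7 226.   33. ] [468.8 152.2 100. ] [472.9 152.4  97.4] [56.  38.   6.6]
```

```bash
python3 -m jog '[{"gripper":0.0854,"travel":[0,0,0.02],"turn":0},{"gripper":0.0854,"travel":[0,0,0.055],"turn":0},{"gripper":0.0854,"travel":[0,0,0.09],"turn":0},{"gripper":0.0854,"travel":[0,0,0.102],"turn":0},{"gripper":0.05,"travel":[0,0,0.102],"turn":0},{"gripper":0.05,"travel":[0,0,0.102],"turn":0},{"gripper":0.05,"travel":[0,0,0.102],"turn":0},{"gripper":0.05,"travel":[0,0,0.102],"turn":0},{"gripper":0.05,"travel":[0,0,0.102],"turn":0},{"gripper":0.05,"travel":[0,0,0.102],"turn":0}]' 30
python3 -m jog '[{"gripper":0.05,"travel":[0,0,-0.005],"turn":0},{"gripper":0.05,"travel":[0,0,-0.02],"turn":0},{"gripper":0.05,"travel":[0,0,-0.035],"turn":0},{"gripper":0.05,"travel":[0,0,-0.04],"turn":0},{"gripper":0.05,"travel":[0,0,-0.04],"turn":0},{"gripper":0.05,"travel":[0,0,-0.04],"turn":0},{"gripper":0.05,"travel":[0,0,-0.04],"turn":0},{"gripper":0.05,"travel":[0,0,-0.04],"turn":0},{"gripper":0.05,"travel":[0,0,-0.04],"turn":0},{"gripper":0.05,"travel":[0,0,-0.04],"turn":0}]'
python3 - <<'E'
from plant import status,get_image
import numpy as np,cv2
o=status.get_obs();print({k:np.round(o[k],2).tolist() for k in("time_s","tcp_pos","force","wrist_torque","joint_efforts","width")})
d=get_image("wrist");cv2.imwrite("pics/w2.png",d["img"][:,:,::-1]);np.savez("pics/w2.npz",**d)
E
```

```text
time_s: 2.2
tcp_pos: [437.5, 355.3, 60.9]
eef_rot: [[-0.997, -0.076, 0.002], [-0.076, 0.997, 0.002], [-0.002, 0.002, -1.0]]
force: [-0.1, -1.2, 8.1]
width: 55.6
time_s: 3.2
tcp_pos: [436.3, 354.1, 99.0]
eef_rot: [[-0.997, -0.076, -0.0], [-0.076, 0.997, -0.0], [0.0, -0.0, -1.0]]
force: [0.6, 0.5, -1.8]
width: 55.9
{'time_s': 3.2, 'tcp_pos': [436.32, 354.13, 99.04], 'force': [0.63, 0.53, -1.78], 'wrist_torque': [0.03, -0.05, 0.03], 'joint_efforts': [-0.0, -53.94, 1.11, -19.57, 0.01, 0.01, -0.0], 'width': 55.92}
```

View pics/w2.png

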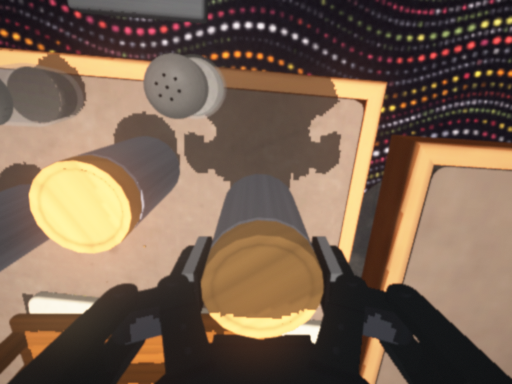

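```bash
python3 -m jog '[{"gripper":0.05,"travel":[0,0,0.015],"turn":0},{"gripper":0.05,"travel":[0,0,0.03],"turn":0},{"gripper":0.05,"travel":[0,0,0.036],"turn":0},{"gripper":0.05,"travel":[0,0,0.038],"turn":0},{"gripper":0.05,"travel":[0,0,0.038],"turn":0},{"gripper":0.0854,"travel":[0,0,0.038],"turn":0},{"gripper":0.0854,"travel":[0,0,0.038],"turn":0},{"gripper":0.0854,"travel":[0,0,0.038],"turn":0},{"gripper":0.0854,"travel":[0,0,0.02],"turn":0},{"gripper":0.0854,"travel":[0,0,-0.02],"turn":0}]' 30
python3 - <<'E'
from plant import status,get_image
import numpy as np,cv2
d=get_image("wrist");cv2.imwrite("pics/w3.png",d["img"][:,:,::-1]);np.savez("pics/w3.npz",**d)
print(status.get_obs()["tcp_pos"],status.get_obs()["eef_rot"])
E
```

```text
time_s: 4.25
tcp_pos: [434.4, 352.7, 117.2]
eef_rot: [[-0.997, -0.077, -0.005], [-0.077, 0.997, -0.004], [0.005, -0.004, -1.0]]
force: [0.2, -0.4, -0.1]
width: 85.3
[438.46132386 356.03750094 125.10168986] [[-0.99709771 -0.07601122  0.00429653]
 [-0.07599419  0.99710025  0.00399733]
 [-0.00458791  0.00365921 -0.99998278]]
```

View pics/w3.png

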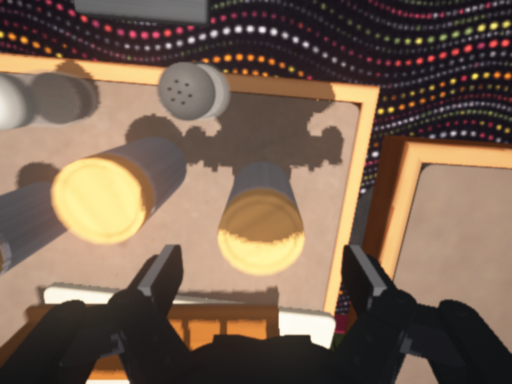

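```bash
python3 -m jog '[{"gripper":0.0854,"travel":[0.004,-0.015,-0.015],"turn":0},{"gripper":0.0854,"travel":[0.011,-0.045,-0.02],"turn":0},{"gripper":0.0854,"travel":[0.019,-0.08,-0.02],"turn":0},{"gripper":0.0854,"travel":[0.0235,-0.097,-0.015],"turn":0},{"gripper":0.0854,"travel":[0.0235,-0.1005,-0.01],"turn":0},{"gripper":0.0854,"travel":[0.0235,-0.1005,0.005],"turn":0},{"gripper":0.0854,"travel":[0.0235,-0.1005,0.03],"turn":0},{"gripper":0.0854,"travel":[0.0235,-0.1005,0.05],"turn":0},{"gripper":0.0854,"travel":[0.0235,-0.1005,0.06],"turn":0},{"gripper":0.0854,"travel":[0.0235,-0.1005,0.06],"turn":0}]' 30
python3 -m jog '[{"gripper":0.05,"travel":[0,0,0],"turn":0},{"gripper":0.05,"travel":[0,0,0],"turn":0},{"gripper":0.05,"travel":[0,0,0],"turn":0},{"gripper":0.05,"travel":[0,0,0],"turn":0},{"gripper":0.05,"travel":[0,0,-0.01],"turn":0},{"gripper":0.05,"travel":[0,0,-0.03],"turn":0},{"gripper":0.05,"travel":[0,0,-0.038],"turn":0},{"gripper":0.05,"travel":[0,0,-0.04],"turn":0},{"gripper":0.05,"travel":[0,0,-0.04],"turn":0},{"gripper":0.05,"travel":[0,0,-0.04],"turn":0}]'
python3 - <<'E'
from plant import status,get_image
import numpy as np,cv2
for i in range(2):
    d=get_image("wrist");o=status.get_obs();print({k:np.round(o[k],2).tolist() for k in("time_s","tcp_pos","force","wrist_torque","joint_efforts","width")})
cv2.imwrite("pics/w4.png",d["img"][:,:,::-1]);np.savez("pics/w4.npz",**d)
E
```

```text
time_s: 5.3
tcp_pos: [420.0, 252.7, 58.1]
eef_rot: [[-0.997, -0.077, -0.002], [-0.077, 0.997, -0.001], [0.002, -0.001, -1.0]]
force: [1.1, 0.7, -0.6]
width: 85.1
time_s: 6.3
tcp_pos: [420.3, 252.0, 98.8]
eef_rot: [[-0.997, -0.076, -0.001], [-0.076, 0.997, -0.001], [0.001, -0.0, -1.0]]
force: [0.6, -0.1, -1.8]
width: 55.3
{'time_s': 6.35, 'tcp_pos': [420.19, 251.9, 98.69], 'force': [1.25, 0.09, -2.33], 'wrist_torque': [0.02, -0.08, 0.01], 'joint_efforts': [0.01, -47.0, 1.02, -17.61, 0.01, -0.0, -0.0], 'width': 55.6}
{'time_s': 6.4, 'tcp_pos': [420.2, 251.92, 98.69], 'force': [-0.35, 0.83, -1.68], 'wrist_torque': [0.02, -0.04, -0.03], 'joint_efforts': [0.01, -46.86, 1.02, -17.55, 0.01, 0.0, -0.0], 'width': 55.22}
```

View pics/w4.png

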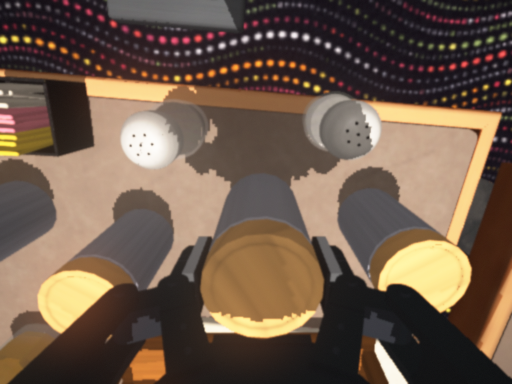

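```bash
python3 -m jog '[{"gripper":0.05,"travel":[0,0,0.015],"turn":0},{"gripper":0.05,"travel":[0,0,0.03],"turn":0},{"gripper":0.05,"travel":[0,0,0.038],"turn":0},{"gripper":0.05,"travel":[0,0,0.040],"turn":0},{"gripper":0.05,"travel":[0,0,0.040],"turn":0},{"gripper":0.0854,"travel":[0,0,0.040],"turn":0},{"gripper":0.0854,"travel":[0,0,0.040],"turn":0},{"gripper":0.0854,"travel":[0,0,0.035],"turn":0},{"gripper":0.0854,"travel":[0,0,0.01],"turn":0},{"gripper":0.0854,"travel":[0,0,-0.02],"turn":0}]' 30
python3 -m jog '[{"gripper":0.0854,"travel":[0,0,-0.015],"turn":0},{"gripper":0.0854,"travel":[-0.008,-0.020,-0.02],"turn":0},{"gripper":0.0854,"travel":[-0.022,-0.055,-0.02],"turn":0},{"gripper":0.0854,"travel":[-0.036,-0.093,-0.02],"turn":0},{"gripper":0.0854,"travel":[-0.042,-0.108,-0.02],"turn":0},{"gripper":0.0854,"travel":[-0.0436,-0.1125,-0.02],"turn":0},{"gripper":0.0854,"travel":[-0.0436,-0.1125,-0.02],"turn":0},{"gripper":0.0854,"travel":[-0.0436,-0.1125,-0.02],"turn":0},{"gripper":0.0854,"travel":[-0.0436,-0.1125,-0.02],"turn":0},{"gripper":0.0854,"travel":[-0.0436,-0.1125,-0.02],"turn":0}]' 30
python3 - <<'E'
from plant import status,get_image
from h import *
d=get_image("wrist");o=status.get_obs();print({k:np.round(o[k],2).tolist() for k in("time_s","tcp_pos","force","width")})
cv2.imwrite("pics/w5.png",d["img"][:,:,::-1]);np.savez("pics/w5.npz",**d)
w=pts(d)
m=(np.abs(w[...,2]-99)<5).astype(np.uint8)
n,l,s,c=cv2.connectedComponentsWithStats(m)
for i in range(1,n):
    if s[i,4]>800:
        q=w[l==i]; print(s[i],((q.min(0)+q.max(0))/2).round(1),(q.max(0)-q.min(0)).round(1))
E
```

```text
time_s: 7.4
tcp_pos: [419.8, 251.8, 119.4]
eef_rot: [[-0.997, -0.076, -0.002], [-0.076, 0.997, -0.001], [0.002, -0.001, -1.0]]
force: [0.4, -0.2, 0.4]
width: 85.2
time_s: 8.4
tcp_pos: [472.3, 144.5, 139.3]
eef_rot: [[-0.997, -0.078, -0.0], [-0.078, 0.997, 0.0], [0.0, 0.0, -1.0]]
force: [0.4, -0.0, -0.1]
width: 85.7
{'time_s': 8.45, 'tcp_pos': [472.34, 144.25, 139.28], 'force': [0.43, -0.27, 0.13], 'width': 85.42}
[ 382  114   87   82 5509] [419.7 250.8  97.3] [55.1 56.4  6.7]
[  61  139   85   79 5086] [453.8  33.5  97.5] [55.6 55.6  7. ]
[ 220  179   78   73 4346] [472.8 142.4  97.2] [55.7 55.2  6.4]
```

View pics/w5.png

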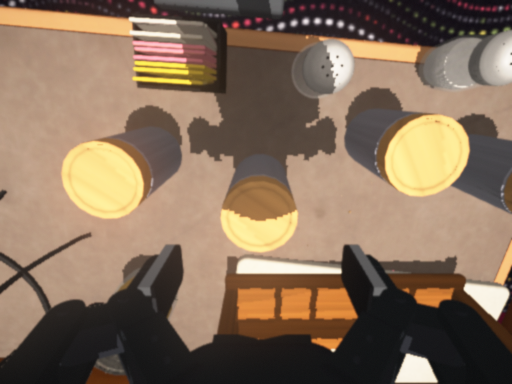

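```bash
python3 -m jog '[{"gripper":0.0854,"travel":[0,-0.0015,0.02],"turn":0},{"gripper":0.0854,"travel":[0,-0.0015,0.05],"turn":0},{"gripper":0.0854,"travel":[0,-0.0015,0.075],"turn":0},{"gripper":0.0854,"travel":[0,-0.0015,0.081],"turn":0},{"gripper":0.0854,"travel":[0,-0.0015,0.081],"turn":0},{"gripper":0.05,"travel":[0,-0.0015,0.081],"turn":0},{"gripper":0.05,"travel":[0,-0.0015,0.081],"turn":0},{"gripper":0.05,"travel":[0,-0.0015,0.081],"turn":0},{"gripper":0.05,"travel":[0,-0.0015,0.081],"turn":0},{"gripper":0.05,"travel":[0,-0.0015,0.081],"turn":0}]' 30
python3 -m jog '[{"gripper":0.05,"travel":[0,0,-0.01],"turn":0},{"gripper":0.05,"travel":[0,0,-0.03],"turn":0},{"gripper":0.05,"travel":[0,0,-0.05],"turn":0},{"gripper":0.05,"travel":[0,0,-0.08],"turn":0},{"gripper":0.05,"travel":[0,0,-0.11],"turn":0},{"gripper":0.05,"travel":[0,0,-0.14],"turn":0},{"gripper":0.05,"travel":[0,0,-0.165],"turn":0},{"gripper":0.05,"travel":[0,0,-0.18],"turn":0},{"gripper":0.05,"travel":[0,0,-0.182],"turn":0},{"gripper":0.05,"travel":[0,0,-0.182],"turn":0}]'
python3 - <<'E'
from plant import status,get_image
import numpy as np,cv2
d=get_image("wrist");o=status.get_obs();print({k:np.round(o[k],2).tolist() for k in("time_s","tcp_pos","force","wrist_torque","eef_rot","width")})
cv2.imwrite("pics/w6.png",d["img"][:,:,::-1]);np.savez("pics/w6.npz",**d)
E
```

```text
time_s: 9.45
tcp_pos: [473.8, 142.3, 59.6]
eef_rot: [[-0.997, -0.076, 0.002], [-0.076, 0.997, 0.001], [-0.002, 0.001, -1.0]]
force: [-0.2, -0.2, 6.7]
width: 55.6
time_s: 10.45
tcp_pos: [472.3, 141.6, 240.2]
eef_rot: [[-0.997, -0.076, -0.0], [-0.076, 0.997, -0.0], [0.0, -0.0, -1.0]]
force: [-0.1, -0.1, -4.5]
width: 55.3
{'time_s': 10.5, 'tcp_pos': [471.9, 141.54, 239.53], 'force': [-0.29, 0.32, -4.59], 'wrist_torque': [-0.0, -0.0, -0.01], 'eef_rot': [[-1.0, -0.08, -0.0], [-0.08, 1.0, -0.0], [0.0, -0.0, -1.0]], 'width': 55.13}
```

View pics/w6.png

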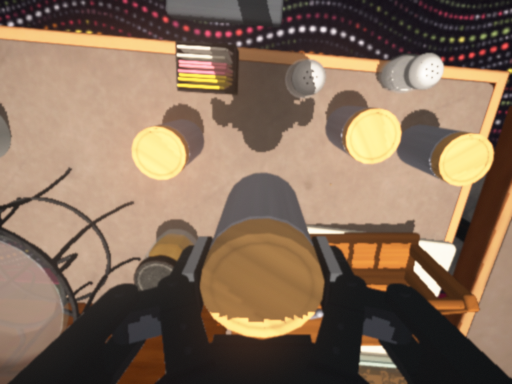

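```bash
python3 -m jog '[{"gripper":0.05,"travel":[-0.010,0.010,0],"turn":0},{"gripper":0.05,"travel":[-0.035,0.030,0],"turn":0},{"gripper":0.05,"travel":[-0.065,0.056,0],"turn":0},{"gripper":0.05,"travel":[-0.095,0.082,0],"turn":0},{"gripper":0.05,"travel":[-0.125,0.108,0],"turn":0},{"gripper":0.05,"travel":[-0.150,0.130,0],"turn":0},{"gripper":0.05,"travel":[-0.168,0.145,0],"turn":0},{"gripper":0.05,"travel":[-0.175,0.1505,0],"turn":0},{"gripper":0.05,"travel":[-0.175,0.1505,0],"turn":0},{"gripper":0.05,"travel":[-0.175,0.1505,0],"turn":0}]' 25
python3 - <<'E'
from plant import status,get_image
from h import *
d=get_image("wrist");o=status.get_obs();print({k:np.round(o[k],2).tolist() for k in("time_s","tcp_pos","force","wrist_torque","eef_rot","width")})
cv2.imwrite("pics/w7.png",d["img"][:,:,::-1]);np.savez("pics/w7.npz",**d)
d=get_image("top");cv2.imwrite("pics/t7.png",cv2.resize(d["img"][90:270,85:265,::-1],None,fx=3.3,fy=3.3,interpolation=cv2.INTER_CUBIC))
E
```

```text
time_s: 11.5
tcp_pos: [635.2, 304.3, 239.3]
eef_rot: [[-0.997, -0.076, -0.002], [-0.076, 0.997, -0.002], [0.002, -0.001, -1.0]]
force: [-0.6, 0.4, -4.6]
width: 55.1
{'time_s': 11.55, 'tcp_pos': [635.2, 304.05, 239.75], 'force': [1.03, 0.3, -4.91], 'wrist_torque': [-0.03, -0.01, -0.06], 'eef_rot': [[-1.0, -0.08, -0.0], [-0.08, 1.0, -0.0], [0.0, -0.0, -1.0]], 'width': 55.14}
```

View pics/w7.png

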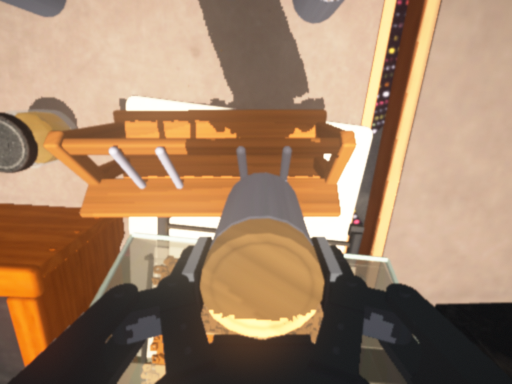

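View pics/t7.png

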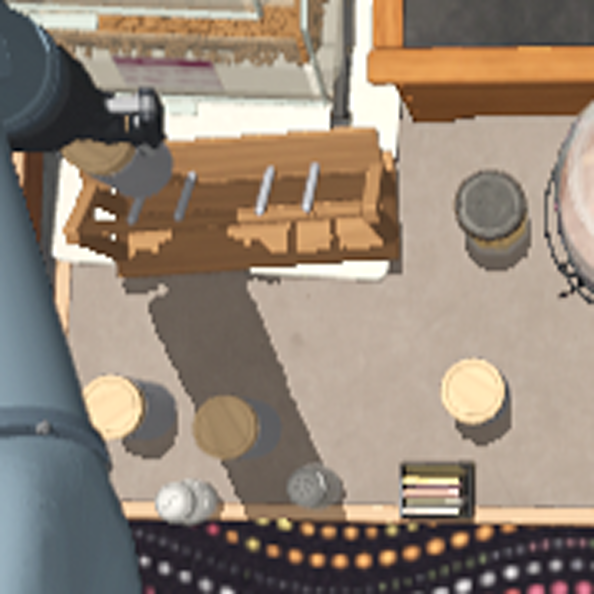

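```bash
python3 - <<'E'
from h import *
d=load("w7");w=pts(d);img=d["img"]
hsv=cv2.cvtColor(img,cv2.COLOR_RGB2HSV)
m=cv2.inRange(hsv,(0,0,90),(180,60,255));M=np.zeros_like(m)
M[140:192,100:195]=m[140:192,100:195];M[140:176,230:300]=m[140:176,230:300]
n,l,s,c=cv2.connectedComponentsWithStats(M)
for i in range(1,n):
    q=w[l==i];q=q[(q[:,2]>70)&(q[:,2]<160)]
    if len(q)<40: continue
    q0=q.mean(0);u,ss,vt=np.linalg.svd(q-q0)
    print(s[i],len(q),q0.round(1),vt[0].round(3),q[q[:,0].argmin()].round(1),q[q[:,0].argmax()].round(1), "x+z",round((q[:,0]+q[:,2]).mean(),1),"-x+z",(q[:,2]-q[:,0]).min().round(1),(q[:,2]-q[:,0]).max().round(1))
for u in (150,210): # foot board column
    print([tuple(w[v,u].round(0).astype(int).tolist()) for v in range(178,214,4)])
E
```

```text
[109 147  36  42 425] 406 [625.6 176.4 127.7] [ 0.714  0.057 -0.698] [603.6 173.9 145.8] [654.9 177.7 100.3] x+z 753.3 -x+z -556.1 -456.5
[155 147  28  42 371] 362 [622.6 216.  127.9] [ 0.716  0.06  -0.696] [600.5 215.4 145.2] [651.8 217.1 100.6] x+z 750.5 -x+z -551.2 -453.6
[237 147  38  29 276] 220 [609.7 284.3 135.6] [ 0.729  0.062 -0.682] [595.2 283.5 145.5] [628.1 289.  114.1] x+z 745.3 -x+z -514.0 -449.0
[280 147  11  29 225] 224 [606.6 323.4 135.5] [ 0.731  0.054 -0.681] [591.7 323.2 147.7] [624.7 322.5 117. ] x+z 742.2 -x+z -507.8 -444.0
[(646, 183, 91), (649, 184, 95), (652, 186, 100), (656, 187, 102), (659, 188, 106), (662, 189, 110), (666, 190, 111), (668, 192, 117), (671, 193, 120)]
[(641, 248, 91), (644, 249, 96), (648, 250, 99), (651, 250, 102), (654, 251, 105), (658, 252, 109), (660, 252, 113), (664, 253, 116), (667, 254, 118)]
```

```bash
python3 -m jog '[{"gripper":0.05,"travel":[0,0,0.010],"turn":0},{"gripper":0.05,"travel":[0,0,0.025],"turn":0},{"gripper":0.05,"travel":[0,0,0.040],"turn":0},{"gripper":0.05,"travel":[0,0,0.048],"turn":0},{"gripper":0.05,"travel":[0,0,0.0515],"turn":0},{"gripper":0.05,"travel":[0.004,0,0.053],"turn":0},{"gripper":0.05,"travel":[0.008,0,0.054],"turn":0},{"gripper":0.05,"travel":[0.012,0,0.055],"turn":0},{"gripper":0.05,"travel":[0.0155,0,0.056],"turn":0},{"gripper":0.05,"travel":[0.0155,0,0.056],"turn":0}]' 25
python3 - <<'E'
from plant import status,get_image
from h import *
d=get_image("wrist");o=status.get_obs();print({k:np.round(o[k],2).tolist() for k in("time_s","tcp_pos","force","wrist_torque","eef_rot","width")})
cv2.imwrite("pics/w8.png",d["img"][:,:,::-1]);np.savez("pics/w8.npz",**d)
d=get_image("scene");cv2.imwrite("pics/s8.png",cv2.resize(d["img"][95:215,135:275,::-1],None,fx=5,fy=5,interpolation=cv2.INTER_CUBIC))
E
```

```text
time_s: 12.6
tcp_pos: [625.2, 305.1, 188.9]
eef_rot: [[-0.997, -0.075, 0.012], [-0.075, 0.997, 0.004], [-0.012, 0.003, -1.0]]
force: [6.2, 1.5, 8.8]
width: 55.4
{'time_s': 12.65, 'tcp_pos': [625.16, 305.1, 188.88], 'force': [6.68, 0.55, 8.26], 'wrist_torque': [0.2, -1.5, -0.0], 'eef_rot': [[-1.0, -0.08, 0.01], [-0.08, 1.0, 0.0], [-0.01, 0.0, -1.0]], 'width': 55.14}
```

View pics/w8.png

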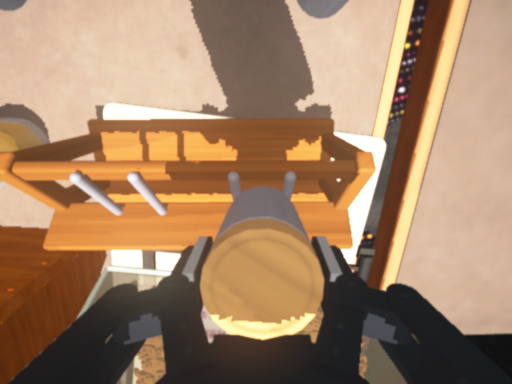

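View pics/s8.png

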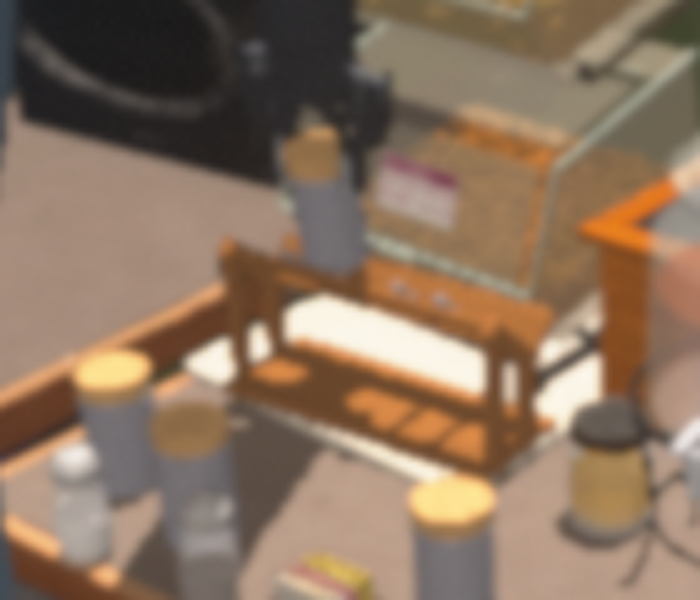

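```bash
python3 -m jog '[{"gripper":0.05,"travel":[0.004,0,-0.001],"turn":0},{"gripper":0.05,"travel":[0.008,0,-0.002],"turn":0},{"gripper":0.05,"travel":[0.012,0,-0.002],"turn":0},{"gripper":0.05,"travel":[0.016,0,-0.002],"turn":0},{"gripper":0.05,"travel":[0.020,0,-0.002],"turn":0},{"gripper":0.05,"travel":[0.024,0,-0.002],"turn":0},{"gripper":0.05,"travel":[0.028,0,-0.001],"turn":0},{"gripper":0.05,"travel":[0.032,0,0.001],"turn":0},{"gripper":0.05,"travel":[0.036,0,0.003],"turn":0},{"gripper":0.05,"travel":[0.036,0,0.003],"turn":0}]' 20
python3 - <<'E'
from plant import status,get_image
from h import *
d=get_image("wrist");o=status.get_obs();print({k:np.round(o[k],2).tolist() for k in("time_s","tcp_pos","force","wrist_torque","eef_rot","width")})
cv2.imwrite("pics/w9.png",d["img"][:,:,::-1]);np.savez("pics/w9.npz",**d)
d=get_image("scene");cv2.imwrite("pics/s9.png",cv2.resize(d["img"][95:215,135:275,::-1],None,fx=5,fy=5,interpolation=cv2.INTER_CUBIC))
E
```

```text
time_s: 13.7
tcp_pos: [585.2, 302.0, 182.9]
eef_rot: [[-0.997, -0.076, 0.003], [-0.076, 0.997, 0.002], [-0.003, 0.001, -1.0]]
force: [3.0, 1.7, 5.1]
width: 55.4
{'time_s': 13.75, 'tcp_pos': [585.38, 301.96, 182.94], 'force': [2.63, 0.64, 5.15], 'wrist_torque': [0.2, -0.7, 0.03], 'eef_rot': [[-1.0, -0.08, 0.0], [-0.08, 1.0, 0.0], [-0.0, 0.0, -1.0]], 'width': 55.63}
```

View pics/w9.png

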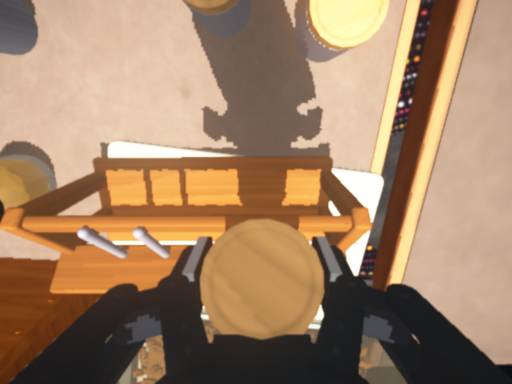

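View pics/s9.png

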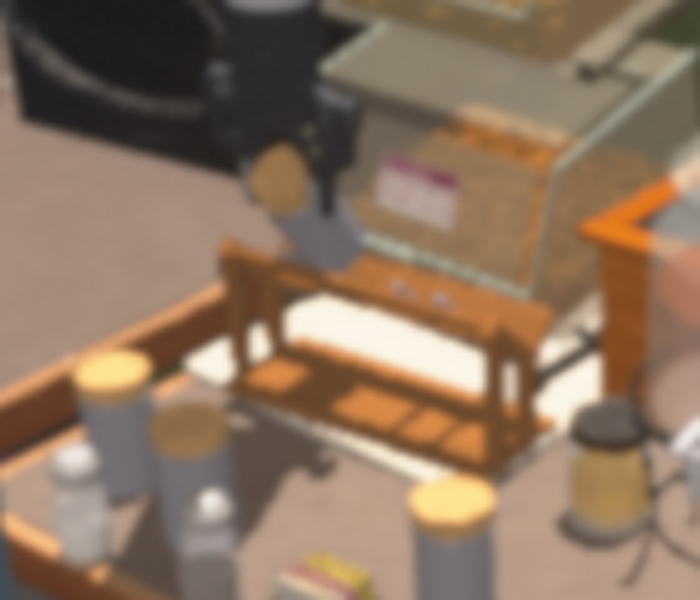

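```bash
cat > lid.py <<'E'
from h import *
import sys
def lid(n):
    d=load(n);w=pts(d);r=w[255:315,230:300].reshape(-1,3)
    r=r[np.isfinite(r[:,0])];c=np.median(r,0);r=r[np.linalg.norm(r-c,axis=1)<35]
    c=r.mean(0);n_=np.linalg.svd(r-c)[2][2];n_*=np.sign(n_[2]);print("lid pt",c.round(1),"normal",n_.round(3),"tilt",np.degrees(np.arctan2(-n_[0],n_[2])).round(1))
if __name__=="__main__": lid(sys.argv[1])
E
python3 lid.py w8; python3 lid.py w9
```

```text
lid pt [623.2 306.4 226.2] normal [-0.13  -0.013  0.991] tilt 7.5
lid pt [582.9 303.3 220.8] normal [-0.548 -0.043  0.836] tilt 33.3
```

```bash
python3 -m jog '[{"gripper":0.05,"travel":[0,0,0.005],"turn":0},{"gripper":0.05,"travel":[-0.001,0,0.0095],"turn":0},{"gripper":0.05,"travel":[-0.002,0,0.014],"turn":0},{"gripper":0.05,"travel":[-0.003,0,0.018],"turn":0},{"gripper":0.05,"travel":[-0.007,0,0.022],"turn":0},{"gripper":0.05,"travel":[-0.011,0,0.026],"turn":0},{"gripper":0.05,"travel":[-0.015,0,0.029],"turn":0},{"gripper":0.05,"travel":[-0.018,0,0.032],"turn":0},{"gripper":0.05,"travel":[-0.018,0,0.032],"turn":0},{"gripper":0.05,"travel":[-0.018,0,0.032],"turn":0}]' 20
python3 - <<'E'
from plant import status,get_image
from h import *
d=get_image("wrist");o=status.get_obs();print({k:np.round(o[k],2).tolist() for k in("time_s","tcp_pos","force","wrist_torque","eef_rot","width")})
cv2.imwrite("pics/w10.png",d["img"][:,:,::-1]);np.savez("pics/w10.npz",**d)
d=get_image("scene");cv2.imwrite("pics/s10.png",cv2.resize(d["img"][95:215,135:275,::-1],None,fx=5,fy=5,interpolation=cv2.INTER_CUBIC))
E
python3 lid.py w10
```

```text
time_s: 14.8
tcp_pos: [599.8, 303.1, 149.7]
eef_rot: [[-0.997, -0.077, -0.005], [-0.077, 0.997, -0.001], [0.005, -0.0, -1.0]]
force: [-7.4, -0.0, 10.3]
width: 55.6
{'time_s': 14.85, 'tcp_pos': [599.8, 303.05, 149.68], 'force': [-7.59, -0.91, 10.6], 'wrist_torque': [-0.16, 1.13, -0.1], 'eef_rot': [[-1.0, -0.08, -0.0], [-0.08, 1.0, -0.0], [0.01, -0.0, -1.0]], 'width': 55.09}
lid pt [596.5 304.4 189.2] normal [-0.673 -0.051  0.738] tilt 42.4
```

View pics/w10.png

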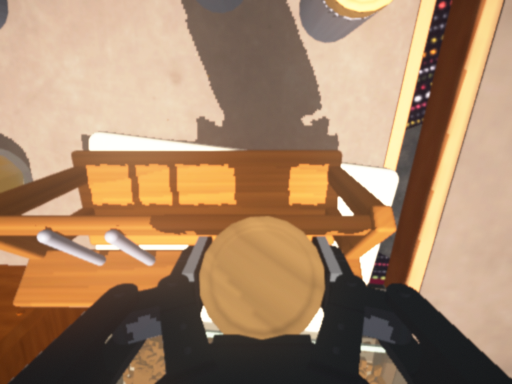

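View pics/s10.png

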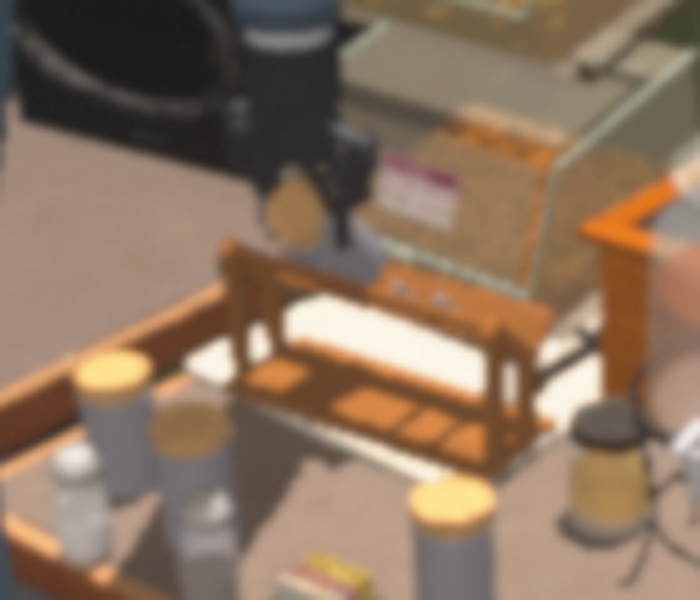

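```bash
python3 -m jog '[{"gripper":0.05,"travel":[0.001,0,-0.001],"turn":0},{"gripper":0.060,"travel":[0.001,0,-0.001],"turn":0},{"gripper":0.065,"travel":[0.001,0,-0.001],"turn":0},{"gripper":0.0854,"travel":[0.001,0,-0.001],"turn":0},{"gripper":0.0854,"travel":[0.001,0,-0.001],"turn":0},{"gripper":0.0854,"travel":[0.001,0,-0.005],"turn":0},{"gripper":0.0854,"travel":[0.001,0,-0.025],"turn":0},{"gripper":0.0854,"travel":[0.001,0,-0.055],"turn":0},{"gripper":0.0854,"travel":[0.001,0,-0.085],"turn":0},{"gripper":0.0854,"travel":[0.001,0,-0.100],"turn":0}]' 20
python3 - <<'E'
from plant import status,get_image
from h import *
d=get_image("wrist");o=status.get_obs();print({k:np.round(o[k],2).tolist() for k in("time_s","tcp_pos","force","width")})
cv2.imwrite("pics/w11.png",d["img"][:,:,::-1]);np.savez("pics/w11.npz",**d)
d=get_image("scene");cv2.imwrite("pics/s11.png",cv2.resize(d["img"][95:215,135:275,::-1],None,fx=5,fy=5,interpolation=cv2.INTER_CUBIC))
E
```

```text
time_s: 15.9
tcp_pos: [602.6, 303.2, 252.6]
eef_rot: [[-0.997, -0.076, 0.004], [-0.076, 0.997, 0.002], [-0.004, 0.002, -1.0]]
force: [0.0, -0.0, 0.1]
width: 85.3
{'time_s': 15.95, 'tcp_pos': [603.27, 303.59, 254.09], 'force': [0.71, 0.03, 1.53], 'width': 85.27}
```

View pics/w11.png

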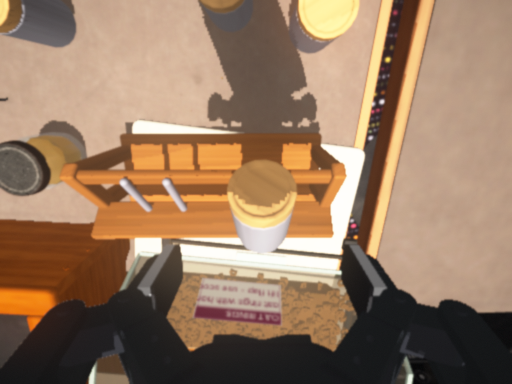

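View pics/s11.png

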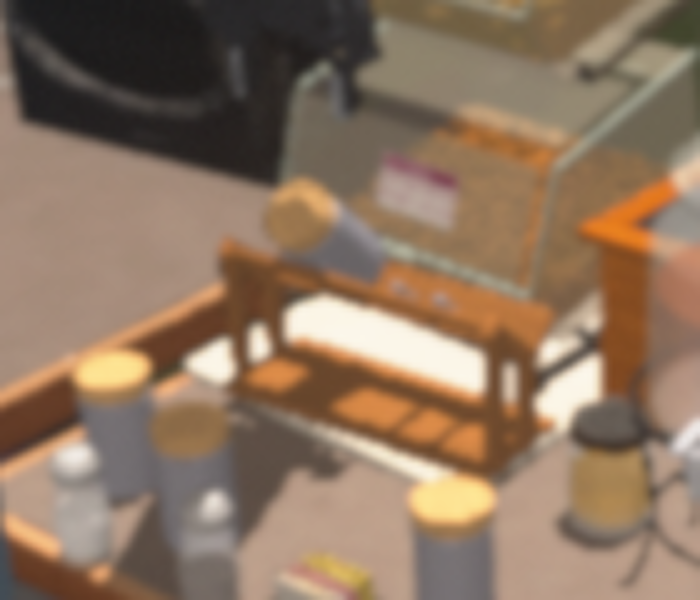

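```bash
cat > tin.py <<'E'
from h import *
import sys
d=load(sys.argv[1]);cx0=np.array(eval(sys.argv[2]),float)
w=pts(d).reshape(-1,3);w=w[np.isfinite(w[:,0])]
cc=np.array([.997,.077,0]);ax=np.array([-.705,-.054,.707]);nn=np.array([.705,.054,.707]);yy=np.array([-.077,.997,0])
r=w-cx0;a=r@ax;b=r@nn;y=r@yy
k=(np.abs(a)<75)&(b>-15)&(b<45)&(np.abs(y)<45);a,b,y=a[k],b[k],y[k]
lid=a>44
print("max axial",np.percentile(a,98).round(1),"lid n-range",np.percentile(b[lid],[1,99]).round(1),"y",np.percentile(y[lid],[1,99]).round(1))
for lo in range(-50,50,20):
    q=(a>lo)&(a<=lo+20)&(np.abs(y)<6)
    if q.sum()>5: print(lo,"top n",np.percentile(b[q],90).round(1), "y", np.percentile(y[(a>lo)&(a<=lo+20)&(b>5)],[2,98]).round(1))
P=np.stack([a,b,y],1)[(a>40)]
Q=P[np.abs(P[:,0]-np.median(P[:,0]))<4];n=np.linalg.svd(Q-Q.mean(0))[2][2];print("lid normal (a,n,y)",(n*np.sign(n[0])).round(3))
E
python3 tin.py w11 "[624,304,151]"
```

```text
max axial 48.9 lid n-range [-14.5  27.2] y [-25.1  27. ]
-50 top n 27.8 y [-25.3  38.1]
-30 top n 27.8 y [-24.1  25.1]
-10 top n 27.9 y [-24.   24.6]
10 top n 28.0 y [-24.  25.]
30 top n 27.2 y [-23.   24.7]
lid normal (a,n,y) [ 1.    -0.012 -0.002]
```

```bash
python3 -m jog '[{"gripper":0.0854,"travel":[0.010,-0.012,0],"turn":0},{"gripper":0.0854,"travel":[0.029,-0.044,0],"turn":0},{"gripper":0.0854,"travel":[0.054,-0.083,0],"turn":0},{"gripper":0.0854,"travel":[0.079,-0.121,0],"turn":0},{"gripper":0.0854,"travel":[0.104,-0.160,0.01],"turn":0},{"gripper":0.0854,"travel":[0.129,-0.198,0.03],"turn":0},{"gripper":0.0854,"travel":[0.150,-0.231,0.06],"turn":0},{"gripper":0.0854,"travel":[0.164,-0.252,0.09],"turn":0},{"gripper":0.0854,"travel":[0.1685,-0.258,0.11],"turn":0},{"gripper":0.0854,"travel":[0.1685,-0.258,0.11],"turn":0}]' 30
python3 - <<'E'
from plant import status,get_image
from h import *
d=get_image("wrist");o=status.get_obs();print({k:np.round(o[k],2).tolist() for k in("time_s","tcp_pos","force","width")})
cv2.imwrite("pics/w12.png",d["img"][:,:,::-1]);np.savez("pics/w12.npz",**d)
w=pts(d)
m=(np.abs(w[...,2]-99)<5).astype(np.uint8)
n,l,s,c=cv2.connectedComponentsWithStats(m)
for i in range(1,n):
    if s[i,4]>800:
        q=w[l==i]; print(s[i],((q.min(0)+q.max(0))/2).round(1),(q.max(0)-q.min(0)).round(1))
print(status.get_obs()["tcp_pos"])
E
```

```text
time_s: 17.0
tcp_pos: [449.1, 30.7, 136.1]
eef_rot: [[-0.997, -0.074, -0.008], [-0.074, 0.997, -0.002], [0.008, -0.001, -1.0]]
force: [-0.7, 0.1, -0.0]
width: 85.3
{'time_s': 17.05, 'tcp_pos': [451.25, 32.05, 137.79], 'force': [0.11, -0.08, 0.64], 'width': 85.2}
[ 226  187   78   73 4409] [453.9  33.2  97.3] [55.7 55.2  6.5]
[451.24736511  32.05395548 137.78821112]
```

View pics/w12.png

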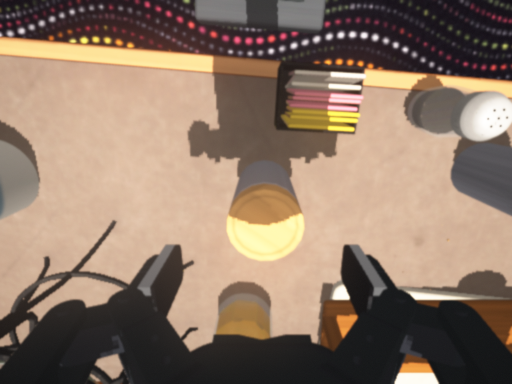

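```bash
python3 -m jog '[{"gripper":0.0854,"travel":[-0.001,0.0005,0.02],"turn":0},{"gripper":0.0854,"travel":[-0.001,0.0005,0.05],"turn":0},{"gripper":0.0854,"travel":[-0.001,0.0005,0.074],"turn":0},{"gripper":0.0854,"travel":[-0.001,0.0005,0.080],"turn":0},{"gripper":0.0854,"travel":[-0.001,0.0005,0.080],"turn":0},{"gripper":0.05,"travel":[-0.001,0.0005,0.080],"turn":0},{"gripper":0.05,"travel":[-0.001,0.0005,0.080],"turn":0},{"gripper":0.05,"travel":[-0.001,0.0005,0.080],"turn":0},{"gripper":0.05,"travel":[-0.001,0.0005,0.080],"turn":0},{"gripper":0.05,"travel":[-0.001,0.0005,0.080],"turn":0}]' 30
python3 -m jog '[{"gripper":0.05,"travel":[0,0,-0.01],"turn":0},{"gripper":0.05,"travel":[0,0,-0.03],"turn":0},{"gripper":0.05,"travel":[0,0,-0.05],"turn":0},{"gripper":0.05,"travel":[0,0,-0.08],"turn":0},{"gripper":0.05,"travel":[0,0,-0.11],"turn":0},{"gripper":0.05,"travel":[0,0,-0.14],"turn":0},{"gripper":0.05,"travel":[0,0,-0.165],"turn":0},{"gripper":0.05,"travel":[0,0,-0.18],"turn":0},{"gripper":0.05,"travel":[0,0,-0.182],"turn":0},{"gripper":0.05,"travel":[0,0,-0.182],"turn":0}]'
python3 - <<'E'
from plant import status,get_image
import numpy as np,cv2
d=get_image("wrist");o=status.get_obs();print({k:np.round(o[k],2).tolist() for k in("time_s","tcp_pos","force","wrist_torque","width")})
cv2.imwrite("pics/w13.png",d["img"][:,:,::-1]);np.savez("pics/w13.npz",**d)
E
```

```text
time_s: 18.05
tcp_pos: [455.2, 33.3, 60.6]
eef_rot: [[-0.997, -0.076, 0.003], [-0.076, 0.997, 0.001], [-0.003, 0.0, -1.0]]
force: [-0.1, -0.1, 6.2]
width: 55.2
time_s: 19.05
tcp_pos: [453.6, 33.1, 241.4]
eef_rot: [[-0.997, -0.076, 0.0], [-0.076, 0.997, 0.0], [-0.0, 0.0, -1.0]]
force: [-0.8, 0.7, -4.5]
width: 55.4
{'time_s': 19.1, 'tcp_pos': [453.18, 33.0, 240.74], 'force': [0.11, 0.42, -4.72], 'wrist_torque': [0.02, -0.01, 0.0], 'width': 55.15}
```

View pics/w13.png

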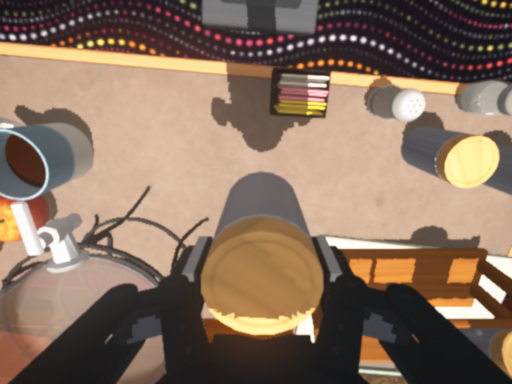

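```bash
python3 -m jog '[{"gripper":0.05,"travel":[-0.012,0.012,0],"turn":0},{"gripper":0.05,"travel":[-0.042,0.034,0],"turn":0},{"gripper":0.05,"travel":[-0.076,0.058,0],"turn":0},{"gripper":0.05,"travel":[-0.110,0.083,0],"turn":0},{"gripper":0.05,"travel":[-0.144,0.108,0],"turn":0},{"gripper":0.05,"travel":[-0.174,0.130,0],"turn":0},{"gripper":0.05,"travel":[-0.193,0.143,0],"turn":0},{"gripper":0.05,"travel":[-0.200,0.147,0],"turn":0},{"gripper":0.05,"travel":[-0.200,0.147,0],"turn":0},{"gripper":0.05,"travel":[-0.200,0.147,0],"turn":0}]' 25
python3 - <<'E'
from plant import status,get_image
import numpy as np,cv2
d=get_image("wrist");o=status.get_obs();print({k:np.round(o[k],2).tolist() for k in("time_s","tcp_pos","force","wrist_torque","width")})
cv2.imwrite("pics/w14.png",d["img"][:,:,::-1]);np.savez("pics/w14.npz",**d)
E
```

```text
time_s: 20.1
tcp_pos: [641.3, 193.8, 240.3]
eef_rot: [[-0.997, -0.075, -0.002], [-0.075, 0.997, -0.001], [0.002, -0.001, -1.0]]
force: [-0.1, -0.4, -3.6]
width: 55.2
{'time_s': 20.15, 'tcp_pos': [641.36, 193.55, 240.75], 'force': [-0.14, -0.39, -4.04], 'wrist_torque': [0.01, -0.0, 0.0], 'width': 55.22}
```

View pics/w14.png

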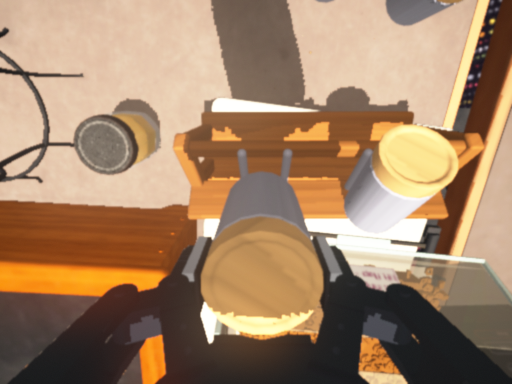

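```bash
python3 -m jog '[{"gripper":0.05,"travel":[0,0.0005,0.012],"turn":0},{"gripper":0.05,"travel":[0,0.001,0.028],"turn":0},{"gripper":0.05,"travel":[0,0.001,0.042],"turn":0},{"gripper":0.05,"travel":[0,0.001,0.049],"turn":0},{"gripper":0.05,"travel":[0.003,0.001,0.052],"turn":0},{"gripper":0.05,"travel":[0.007,0.001,0.053],"turn":0},{"gripper":0.05,"travel":[0.011,0.001,0.053],"turn":0},{"gripper":0.05,"travel":[0.015,0.001,0.053],"turn":0},{"gripper":0.05,"travel":[0.019,0.001,0.053],"turn":0},{"gripper":0.05,"travel":[0.023,0.001,0.053],"turn":0}]' 20
python3 - <<'E'
from plant import status,get_image
from h import *
d=get_image("wrist");o=status.get_obs();print({k:np.round(o[k],2).tolist() for k in("time_s","tcp_pos","force","wrist_torque","width")})
cv2.imwrite("pics/w15.png",d["img"][:,:,::-1]);np.savez("pics/w15.npz",**d)
E
python3 lid.py w15
```

```text
time_s: 21.15
tcp_pos: [623.3, 194.7, 191.2]
eef_rot: [[-0.997, -0.076, 0.01], [-0.076, 0.997, 0.002], [-0.01, 0.002, -1.0]]
force: [3.4, 0.2, 5.2]
width: 55.5
{'time_s': 21.2, 'tcp_pos': [622.49, 194.68, 191.09], 'force': [3.7, -0.22, 5.37], 'wrist_torque': [0.01, -1.23, 0.02], 'width': 55.1}
lid pt [621.9 196.1 227.8] normal [-0.233 -0.018  0.972] tilt 13.5
```

View pics/w15.png

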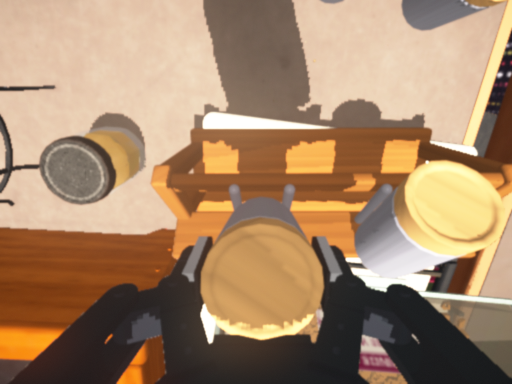

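Working as before. Continue the arc, then slide down.

```bash
python3 -m jog '[{"gripper":0.05,"travel":[0.004,0,0],"turn":0},{"gripper":0.05,"travel":[0.008,0,0.000],"turn":0},{"gripper":0.05,"travel":[0.012,0,0.001],"turn":0},{"gripper":0.05,"travel":[0.016,0,0.002],"turn":0},{"gripper":0.05,"travel":[0.019,0,0.003],"turn":0},{"gripper":0.05,"travel":[0.022,0,0.004],"turn":0},{"gripper":0.05,"travel":[0.025,0,0.007],"turn":0},{"gripper":0.05,"travel":[0.025,0,0.011],"turn":0},{"gripper":0.05,"travel":[0.025,0,0.015],"turn":0},{"gripper":0.05,"travel":[0.025,0,0.015],"turn":0}]' 20
python3 - <<'E'
from plant import status,get_image
from h import *
d=get_image("wrist");o=status.get_obs();print({k:np.round(o[k],2).tolist() for k in("time_s","tcp_pos","force","wrist_torque","width")})
cv2.imwrite("pics/w16.png",d["img"][:,:,::-1]);np.savez("pics/w16.npz",**d)
E
python3 lid.py w16
```

```text
time_s: 22.2
tcp_pos: [595.3, 192.5, 173.4]
eef_rot: [[-0.997, -0.076, 0.003], [-0.076, 0.997, 0.001], [-0.003, 0.0, -1.0]]
force: [5.1, 1.0, -3.2]
width: 55.5
{'time_s': 22.25, 'tcp_pos': [595.33, 192.45, 173.32], 'force': [4.72, 1.14, -2.1], 'wrist_torque': [0.25, -1.45, 0.01], 'width': 55.38}
lid pt [592.8 193.8 211.5] normal [-0.606 -0.048  0.794] tilt 37.3
```

View pics/w16.png

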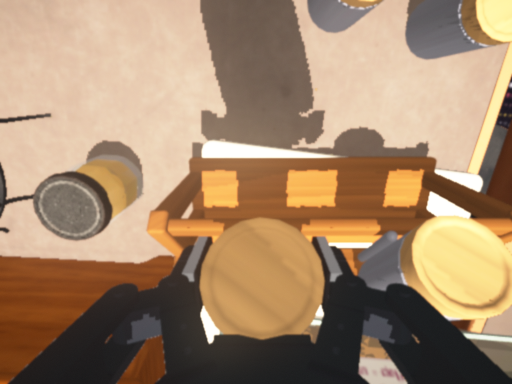

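```bash
python3 -m jog '[{"gripper":0.05,"travel":[0,0,0.004],"turn":0},{"gripper":0.05,"travel":[-0.001,0,0.008],"turn":0},{"gripper":0.05,"travel":[-0.003,0,0.0105],"turn":0},{"gripper":0.05,"travel":[-0.006,0,0.0135],"turn":0},{"gripper":0.05,"travel":[-0.009,0,0.0165],"turn":0},{"gripper":0.05,"travel":[-0.012,0,0.0195],"turn":0},{"gripper":0.05,"travel":[-0.015,0,0.0225],"turn":0},{"gripper":0.05,"travel":[-0.0175,0,0.025],"turn":0},{"gripper":0.05,"travel":[-0.0175,0,0.025],"turn":0},{"gripper":0.05,"travel":[-0.0175,0,0.025],"turn":0}]' 20
python3 - <<'E'
from plant import status,get_image
from h import *
d=get_image("wrist");o=status.get_obs();print({k:np.round(o[k],2).tolist() for k in("time_s","tcp_pos","force","wrist_torque","width")})
cv2.imwrite("pics/w17.png",d["img"][:,:,::-1]);np.savez("pics/w17.npz",**d)
E
python3 lid.py w17
```

```text
time_s: 23.25
tcp_pos: [607.9, 193.3, 148.4]
eef_rot: [[-0.997, -0.076, -0.008], [-0.076, 0.997, -0.001], [0.008, -0.001, -1.0]]
force: [-11.9, -2.2, 13.8]
width: 55.4
{'time_s': 23.3, 'tcp_pos': [607.89, 193.33, 148.39], 'force': [-10.83, -2.31, 14.4], 'wrist_torque': [-0.45, 1.95, -0.13], 'width': 55.13}
lid pt [604.3 194.6 188.5] normal [-0.686 -0.056  0.725] tilt 43.4
```

View pics/w17.png

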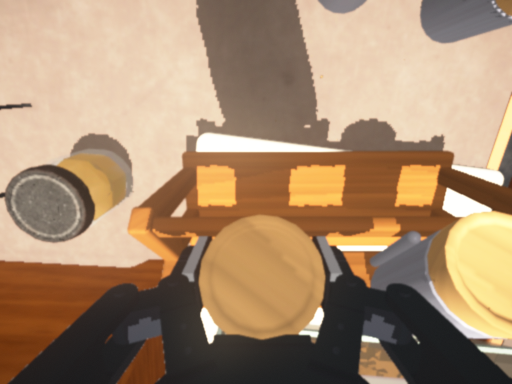

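Seated against the foot board (about 11–14 N along the slope, tilt 43.4°). Ease off, release and rise.

```bash
python3 -m jog '[{"gripper":0.05,"travel":[0.0015,0,-0.0015],"turn":0},{"gripper":0.060,"travel":[0.0015,0,-0.0015],"turn":0},{"gripper":0.065,"travel":[0.0015,0,-0.0015],"turn":0},{"gripper":0.0854,"travel":[0.0015,0,-0.0015],"turn":0},{"gripper":0.0854,"travel":[0.0015,0,-0.0015],"turn":0},{"gripper":0.0854,"travel":[0.0015,0,-0.005],"turn":0},{"gripper":0.0854,"travel":[0.0015,0,-0.025],"turn":0},{"gripper":0.0854,"travel":[0.0015,0,-0.055],"turn":0},{"gripper":0.0854,"travel":[0.0015,0,-0.085],"turn":0},{"gripper":0.0854,"travel":[0.0015,0,-0.100],"turn":0}]' 20
python3 -m jog '[{"gripper":0.0854,"travel":[0.005,0,-0.01],"turn":0},{"gripper":0.0854,"travel":[0.015,0,-0.02],"turn":0},{"gripper":0.0854,"travel":[0.03,0,-0.03],"turn":0},{"gripper":0.0854,"travel":[0.05,0,-0.03],"turn":0},{"gripper":0.0854,"travel":[0.065,0,-0.03],"turn":0},{"gripper":0.0854,"travel":[0.07,0,-0.03],"turn":0},{"gripper":0.0854,"travel":[0.07,0,-0.03],"turn":0},{"gripper":0.0854,"travel":[0.07,0,-0.03],"turn":0},{"gripper":0.0854,"travel":[0.07,0,-0.03],"turn":0},{"gripper":0.0854,"travel":[0.07,0,-0.03],"turn":0}]'
python3 - <<'E'
from plant import status,get_image
from h import *
for n in("wrist","scene","top"):
    d=get_image(n);np.savez(f"pics/{n}18.npz",**d);im=d["img"][:,:,::-1]
    if n=="scene": im=cv2.resize(im[95:245,125:305],None,fx=4,fy=4,interpolation=cv2.INTER_CUBIC)
    cv2.imwrite(f"pics/{n}18.png",im)
o=status.get_obs();print({k:np.round(o[k],2).tolist() for k in("time_s","tcp_pos","force","width")})
E
python3 tin.py wrist18 "[624,304,151]";python3 tin.py wrist18 "[632.5,194.3,151]"
```

```text
time_s: 24.3
tcp_pos: [611.6, 193.8, 251.4]
eef_rot: [[-0.997, -0.076, 0.004], [-0.076, 0.997, 0.001], [-0.004, 0.001, -1.0]]
force: [0.3, 0.3, -0.1]
width: 85.5
time_s: 25.3
tcp_pos: [540.9, 188.1, 278.0]
eef_rot: [[-0.997, -0.076, -0.0], [-0.076, 0.997, -0.0], [0.0, -0.0, -1.0]]
force: [-0.4, 0.5, -0.6]
width: 85.2
{'time_s': 25.45, 'tcp_pos': [540.66, 188.12, 278.16], 'force': [0.07, 0.29, -0.08], 'width': 85.43}
max axial 48.9 lid n-range [-14.6  23.6] y [-23.6  27.4]
30 top n 8.3 y [ 1.1 25.6]
lid normal (a,n,y) [ 1.    -0.009 -0.014]
max axial 49.0 lid n-range [-14.4  27. ] y [-24.9  27. ]
-50 top n 27.7 y [-40.8  39.7]
-30 top n 27.7 y [-22.1  24.7]
-10 top n 27.8 y [-21.6  22.2]
10 top n 27.8 y [-22.1  23.9]
30 top n 26.1 y [-22.5  24.9]
lid normal (a,n,y) [ 1.    -0.018 -0.001]
```

View pics/wrist18.png

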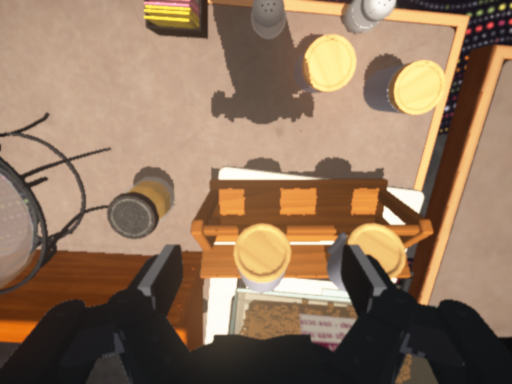

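View pics/scene18.png

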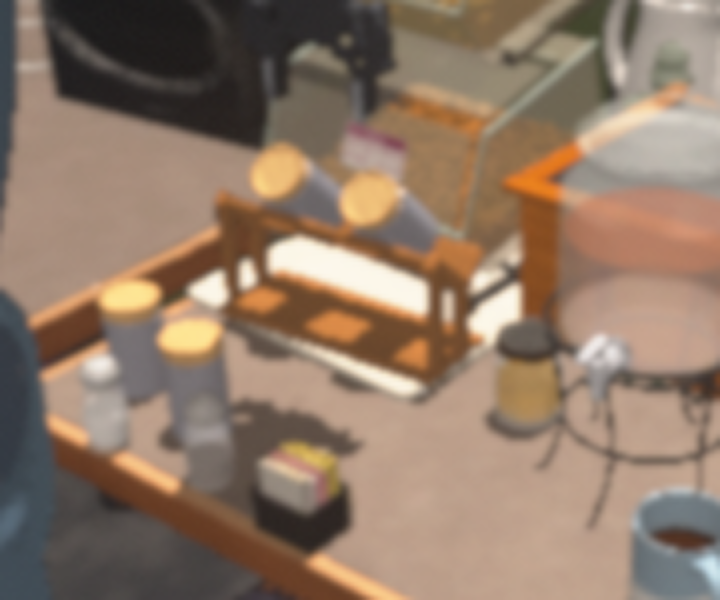

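View pics/top18.png

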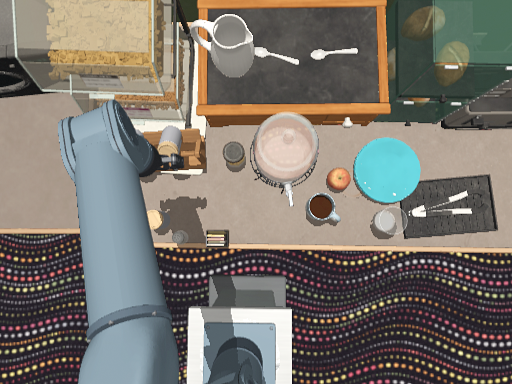

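Wrist view: both full tins lie in the troughs, with lids at (263,254) and (377,250). The empty tins stand at (330,63) and (416,87), and the bystanders are where they were.

```bash
python3 -c "
from plant import ticket;print(ticket.finish_job())"
```

```text
the job is handed in; nothing more can be done
None
```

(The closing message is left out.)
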